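# Snap the lost cap back onto a spray can

### The arm

A 6-joint arm with a two-finger parallel gripper is mounted at the origin on the work surface. World frame = base frame: x ahead of the robot, y to its left, z up, the work surface at z = 0. Lengths are in m, angles in rad, forces in N, time in s.
With the tool pointing down it reaches from about 0.275 to 0.725 m from the base axis. Payload 15.9 kg.
Tool frame: the origin (TCP) lies on the centre line of the jaws, within the pads' length; the fingertips stand 17 mm ahead of it and the grasp point (between the pads) lies 2 mm behind it; z points along the fingers, y is the line along which they close (so a half turn about z gives the same grasp; the last joint's range is limited). The gripper opens to 85 mm and grips with 20 to 120 N. Pads are 22 mm wide; open, the fingers measure 114 mm over their backs; the gripper's body (76 mm by 85 mm) begins 54 mm behind the grasp point. The pads swing forward as they close: fully open they stand 13 mm farther back than shut.
Start: joints at [1.148, 0.213, -0.034, 1.323, 0, 1.571], TCP at [0.205, 0.456, 0.248] pointing down, gripper open.
Joint ranges: [-2.98, 2.98], [-0.74, 1.72], [-1.14, 1.35], [-2.1, 2.04], [-1.57, 1.44], [-3.14, 3.14]. Speed limits (rad/s): [1.89, 1.89, 2.39, 2.57, 3.14, 3.14].

### API

Orientations are given as a unit quaternion [w, x, y, z].
In Python, from bench import get_state, read_camera, calibration, hand_in gives the robot as it stands. The module is installed in compiled form; this text tells all that it offers.
- The arm moves only by the shell command python3 -m inch 'ROWS' [FORCE]. ROWS is JSON, a list of rows, each a list of 7 numbers: the shift along the tool's x, y, z in cm, then the turn, a rotation vector about the tool's x, y, z in units of 6 degrees (1.0 is 6 degrees), then the closure in counts, from 0 (fully open) to 255 (shut). A call has 1 to 10 rows; each row shifts and turns the commanded pose from where the row before left it, along the tool's axes as they then stand; what a row does not reach is not made up. A row lasts 1/12 s, in which the tool goes at most 41.7 mm and 7.16 degrees, less where a joint would pass 70% of its speed; a pose out of reach is approached as far as the arm can. A call with a gripper value outside its range is refused whole. The fingers move at their own pace and stop on an object; FORCE is the grip in N (left out, the last holds). Time passes only in rows, so rows that do not move let the fingers close. It gives the time, the measured TCP pose, the force, the opening and the grip force at its end, in the units of the state.
- get_state(): the state, without advancing time (a new reading comes with each control period).
- read_camera(name): name is "side" or "top"; returns the picture (400x640x3 uint8, blue, green, red); there is no depth.
- calibration(name): a dict with "mtx" (3x3 intrinsics, pixels), "R" (3x3) and "t" (3): a world point X has camera coordinates R X + t. Camera axes: x right, y down, z forward; pixel columns grow to the right and rows downward; lengths in m; the calibration is good to about 2 mm. A picture is of the moment at which its call begins. calibration takes no time and is no camera call.
- hand_in(): hands the job in; it is judged then, once.
The state is a dict: "t": time; "joints": joint angles; "joint_vel": joint speeds; "joint_efforts": joint torques, N m; "tcp_pos": TCP position; "tcp_rot": TCP orientation; "wrist_force": force on the tool from outside, world axes, zero at the start; "torque": the same for the moment, N m; "finger_gap": finger opening in m; "grasp_force": force on a finger pad.
Only numpy, scipy, OpenCV 4.12 (cv2) and the standard library are available. Lean on these libraries where they do the work, as an engineer would, in place of code of your own. Each camera call takes 0.05 s, during which the arm holds its last target. There are 200 camera calls.

### The job

One spray can on the bench has lost its cap and stands with its valve bare. Take the narrow loose cap, the one that fits this slim can, set it over the valve and press it straight down until it clicks, then keep pressing so that its rim sits fully home on the can's shoulder. Finish with your hand still on the cap, pressing it down firmly on the upright can (do not let go), and leave everything else on the bench where it is.

Things in the scene. Friction and masses are not known exactly. Their poses are not given: they have to be found in the camera images.
- cap_center (a point): The cap to use: the narrower of two loose caps, round, white plastic, 50 mm across, 42 mm high, flat closed top, mouth down on the bench, wall 2.2 mm, 60 g. This point is on its axis half-way up (21 mm above its rim), z up. Six springy snap beads inside, 5.5 mm above the rim, grip under the rolled edge of the can's valve cup.
- cap: The same cap; origin at the centre of its open rim (its underside as it stands), z up through its closed top. A firm hold on it is a push of 10 to 15 N.
- can: The bare can: loose, slim, aluminium with a white wrap, 57 mm across, about 0.3 kg; origin at the centre of its underside, z up. Its flat shoulder ledge is 157 mm up and 52 mm across; above that stand a steel valve cup, 33 mm across, and a thin stem. The other two cans wear caps. It slides or tips if pushed sideways.
- can_seat (a point): Centre of the bare can's shoulder ledge, where the cap's rim lands; z up. The valve cup's rolled edge is 7 to 12 mm, the stem's top 21 mm above it. Fully home, the cap's centre is 21 mm above this point. Going down, resistance starts with the rim 8 mm above the ledge, climbs to about 6 to 12 N, gives way 4 to 6 mm above it (the click), then the rim lands.
- table: The bench, its wooden top at height 0; the cans, caps and everything else stand on it.
- can_slim: Bystander: slim can like the bare one but with its cap on, 57 mm across, 199 mm high; origin under its centre.
- can_wide: Bystander: wider capped can, 66 mm across, 202 mm high; origin under its centre.
- cap_wide: Bystander: loose wider cap, 64 mm across, 48 mm high, too wide for the can; origin at the centre of its underside.
- tape: Bystander: roll of parcel tape lying flat, 100 mm across, 48 mm high; origin under its centre.
- driver: Bystander: screwdriver lying on the bench, about 200 mm long; origin under its middle.
- carton: Bystander: stock carton 75 x 100 x 50 mm; origin under its centre.
- sprayer: Bystander: white trigger-spray bottle, 80 mm across, 197 mm high; origin under its centre.
Mind the look-alikes: they are no part of the job. What is shaped like the cap but orange is not meant.

How it is judged:
By the outcome, as a careful person would: the job done as asked, in the order asked, and still so for the second after the job is handed in, while the arm keeps its last pose, push and grip.
It also fails if it takes over 48 s, if anything falls off the work surface, if the arm or the gripper's body presses on something with over 40 N, if the wrist force passes 120 N, or if a joint passes its speed limit or range.

## Working session

There is one attempt and no reset: what is moved stays moved. The work goes in short steps, Python scripts to look and compute and a shell command to move; the robot and the scene stay as the last step left them, time stands still between calls to the robot, and variables do not carry over. Pictures are saved under pics/ and viewed, at most 12 in all, crops included, and the job is handed in when it is done.

```bash
mkdir -p pics; python3 - <<'E'
from bench import *
import cv2,json
for n in("side","top"):
    cv2.imwrite(f"pics/{n}0.png",read_camera(n)); c=calibration(n); print(n,c)
s=get_state();print(s)
E
```

```text
side {'mtx': array([[391.62395208,   0.        , 320.16095266],
       [  0.        , 391.62395208, 208.7421376 ],
       [  0.        ,   0.        ,   1.        ]]), 'R': array([[ 0.91392694, -0.40584315, -0.00537484],
       [-0.2215018 , -0.48762057, -0.84448987],
       [ 0.34010954,  0.77299258, -0.53554456]]), 't': array([-0.53372918,  0.19006743,  0.98470236])}
top {'mtx': array([[480.30154242,   0.        , 314.94709635],
       [  0.        , 480.30154242, 201.24206679],
       [  0.        ,   0.        ,   1.        ]]), 'R': array([[ 0.00843685, -0.9999592 , -0.0032288 ],
       [-0.99268799, -0.0079866 , -0.12044408],
       [ 0.12041338,  0.00422136, -0.99271486]]), 't': array([-0.05655325,  0.54452103,  1.36454427])}
{'t': 0.1, 'joints': array([ 1.14800186e+00,  2.13306021e-01, -3.49537169e-02,  1.32346408e+00,
       -4.48087673e-05,  1.57078660e+00]), 'joint_vel': array([ 9.55569229e-04, -3.17766057e-04,  2.59944001e-03, -1.23253317e-03,
       -1.79551714e-04,  2.10089386e-05]), 'joint_efforts': array([ 1.36556537e-03, -6.87248468e+01,  4.87805808e+01,  1.21770910e-02,
        2.20657789e-04,  5.49277530e-06]), 'tcp_pos': array([0.20506182, 0.45573274, 0.24788301]), 'tcp_rot': array([-7.54030283e-05,  2.09821447e-01,  9.77739610e-01, -4.58124725e-04]), 'wrist_force': array([-0.64980263, -1.0316798 , -0.03058998]), 'torque': array([0.02084473, 0.02576825, 0.01841046]), 'grasp_force': 0.0, 'finger_gap': 0.08527569342501787}
```

View pics/side0.png

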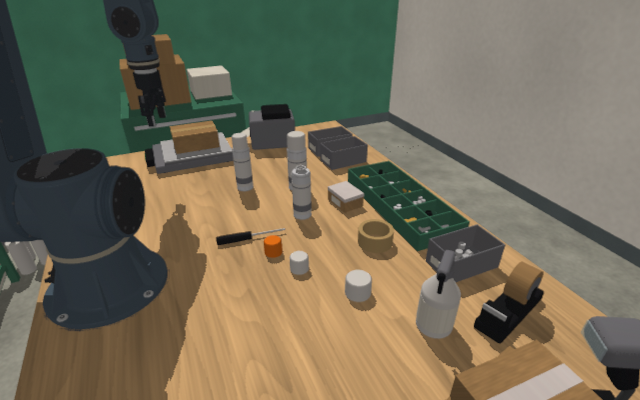

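View pics/top0.png

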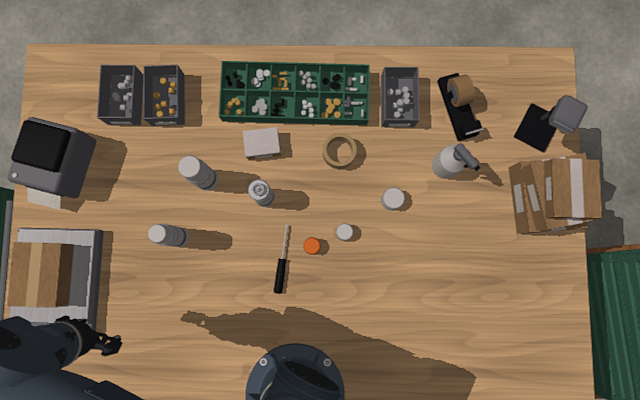

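The pictures show these candidates:

| Item | Side view (px) | Top view (px) | Verdict |
|---|---|---|---|
| White narrow cap | (299,263) | (345,232) | Fits: the smaller white cap |
| White wide cap | (358,286) | (394,199) | Too wide |
| Orange cap | (273,246) | (312,246) | Wrong colour |
| Can with visible valve ring | (302,190) | (260,190) | The bare can |
| Other two cans | (243,160), (297,155) | (165,234), (195,170) | Capped |

I'll confirm with one enlarged crop and measure.

```bash
cat > h.py <<'E'
import numpy as np,cv2
from bench import *
def ray(n,u,v):
    c=calibration(n);d=c["R"].T@np.linalg.inv(c["mtx"])@[u,v,1];return -c["R"].T@c["t"],d
def onplane(n,u,v,z):
    o,d=ray(n,u,v);return o+d*(z-o[2])/d[2]
def proj(n,X):
    c=calibration(n);p=c["mtx"]@(c["R"]@np.array(X)+c["t"]);return p[:2]/p[2]
E
python3 - <<'E'
from h import *
t=cv2.imread("pics/top0.png");s=cv2.imread("pics/side0.png")
a=cv2.resize(t[160:260,230:420],None,fx=4,fy=4,interpolation=cv2.INTER_CUBIC)[:, :760]
b=cv2.resize(s[150:310,210:400],None,fx=4,fy=4,interpolation=cv2.INTER_CUBIC)
cv2.imwrite("pics/c1.png",cv2.resize(np.hstack([a[:, :760]]),None,fx=1,fy=1))
cv2.imwrite("pics/c2.png",cv2.resize(b,None,fx=.9,fy=.9))
hsv=cv2.cvtColor(t,cv2.COLOR_BGR2HSV)
m=cv2.inRange(hsv,(0,0,130),(180,50,255))
for c in cv2.findContours(m,0,1)[0]:
    if cv2.contourArea(c)>60:
        (x,y),r=cv2.minEnclosingCircle(c)
        if 140<x<420 and 140<y<270: print(x,y,r,cv2.contourArea(c),onplane("top",x,y,.042),onplane("top",x,y,.157))
E
```

```text
156.1875 233.0 9.078104019165039 224.5 [0.44837384 0.40277537 0.042     ] [0.44239298 0.36432498 0.157     ]
343.8108215332031 231.2432403564453 8.283112525939941 187.0 [ 0.45785583 -0.13560698  0.042     ] [ 0.45108366 -0.12912723  0.157     ]
392.41229248046875 198.8157958984375 11.631589889526367 331.5 [ 0.55272046 -0.27593856  0.042     ] [ 0.53803146 -0.25774757  0.157     ]
258.0 190.26315307617188 10.526543617248535 239.0 [0.57458983 0.11326765 0.042     ] [0.55807574 0.09897783 0.157     ]
188.5 167.7916717529297 12.300243377685547 340.0 [0.63918258 0.31759389 0.042     ] [0.61727796 0.28625223 0.157     ]
260.6700134277344 141.69522094726562 20.556547164916992 816.5 [0.71863848 0.10869969 0.042     ] [0.69010296 0.09479108 0.157     ]
```

View pics/c1.png

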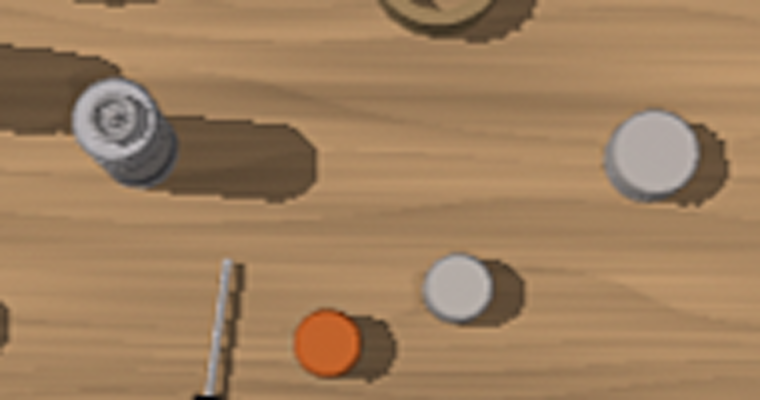

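View pics/c2.png

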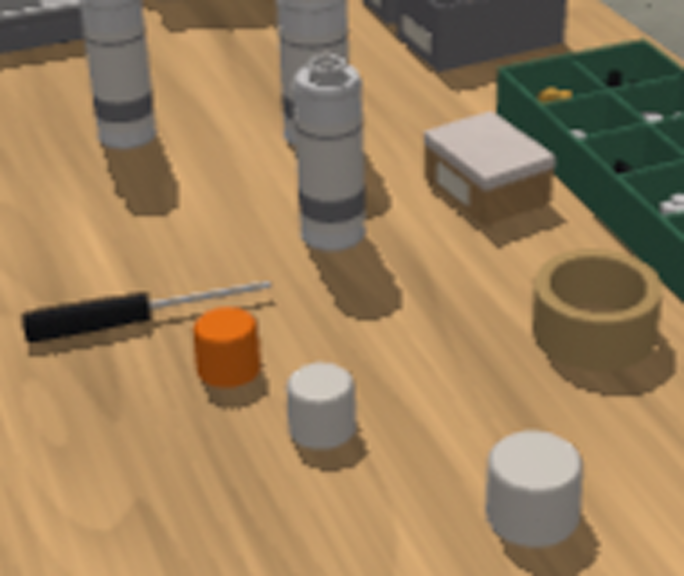

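The crops confirm it. The narrow white cap has its top centre at about top (344.4,231.6) and side (299,255.5). The bare can's valve is at about top (258.6,189.1) and side (300.8,169).

```bash
python3 - <<'E'
from h import *
from scipy.spatial.transform import Rotation as R
def tri(a,b):
    A=[];B=[]
    for o,d in(a,b):
        d=d/np.linalg.norm(d);P=np.eye(3)-np.outer(d,d);A.append(P);B.append(P@o)
    return np.linalg.lstsq(np.vstack(A),np.hstack(B),rcond=None)[0]
print("cap",onplane("top",344.4,231.6,.042),onplane("side",299,255.5,.042),tri(ray("top",344.4,231.6),ray("side",299,255.5)))
print("can",onplane("top",258.6,189.1,.169),onplane("side",300.8,169.4,.169),tri(ray("top",258.6,189.1),ray("side",300.8,169.4)))
# side: white cap width centroid
s=cv2.imread("pics/side0.png")
for (x0,y0,x1,y1,n) in((285,245,315,280,"cap"),(290,160,316,222,"can")):
    hsv=cv2.cvtColor(s[y0:y1,x0:x1],cv2.COLOR_BGR2HSV);m=cv2.inRange(hsv,(0,0,90),(180,45,255))
    for r in range(0,y1-y0,3):
        k=np.flatnonzero(m[r]); 
        if len(k): print(n,y0+r,x0+k[0],x0+k[-1],end="; ")
M=R.from_quat(get_state()["tcp_rot"],scalar_first=True).as_matrix();print(M.round(3))
yaw=R.from_euler("z",-82.5,degrees=True).as_matrix()@M
d=np.array([.457,-.1365,.248])-get_state()["tcp_pos"];print("after yaw tool shift cm",100*yaw.T@d)
E
```

```text
cap [ 0.45684697 -0.13729733  0.042     ] [ 0.46213506 -0.14038988  0.042     ] [ 0.45977613 -0.1382221   0.04063532]
can [0.55945807 0.09597675 0.169     ] [0.55831989 0.07948422 0.169     ] [0.56265597 0.09651454 0.16000891]
cap 251 296 302; cap 254 291 306; cap 257 290 307; cap 260 290 307; cap 263 290 307; cap 266 290 307; cap 269 291 308; cap 272 292 305; can 160 290 304; can 163 290 305; can 166 290 305; can 169 290 308; can 172 290 309; can 175 290 309; can 178 292 309; can 181 292 309; can 184 290 309; can 187 290 309; can 190 292 309; can 193 293 310; can 196 293 310; can 199 293 310; can 202 293 310; can 205 298 305; can 211 294 310; can 214 294 310; can 217 295 308; [[-0.912  0.41  -0.   ]
 [ 0.41   0.912 -0.001]
 [-0.    -0.001 -1.   ]]
after yaw tool shift cm [-4.94685938e+01  4.11701440e+01 -4.76683235e-02]
```

```bash
python3 -m inch '[[0,0,0,0,0,1.15,0],[0,0,0,0,0,1.15,0],[0,0,0,0,0,1.15,0],[0,0,0,0,0,1.15,0],[0,0,0,0,0,1.15,0],[0,0,0,0,0,1.15,0]]' 40; python3 -m inch '[[0,0,0,0,0,1.15,0],[0,0,0,0,0,1.15,0],[0,0,0,0,0,1.15,0],[0,0,0,0,0,1.15,0],[0,0,0,0,0,1.15,0],[0,0,0,0,0,1.1,0],[0,0,0,0,0,0,0]]'; python3 -c "
from bench import *;print(get_state()['joints'])"
```

```text
t: 0.6
tcp_pos: [0.2051, 0.4558, 0.248]
tcp_rot: [0.0, 0.544, 0.839, -0.0]
wrist_force: [-0.7, 0.9, -1.1]
finger_gap: 0.0851
grasp_force: 0.0
t: 1.18
tcp_pos: [0.2051, 0.4558, 0.2481]
tcp_rot: [0.0, 0.804, 0.594, -0.0]
wrist_force: [0.2, -1.1, 0.0]
finger_gap: 0.0851
grasp_force: 0.0
[ 1.14800672e+00  2.13133600e-01 -3.47288184e-02  1.32350079e+00
  1.84966991e-05  3.01656218e+00]
```

```bash
python3 -m inch '[[-2.5,2.1,0,0,0,0,0],[-2.5,2.1,0,0,0,0,0],[-2.5,2.1,0,0,0,0,0],[-2.5,2.1,0,0,0,0,0],[-2.5,2.1,0,0,0,0,0],[-2.5,2.1,0,0,0,0,0],[-2.5,2.1,0,0,0,0,0],[-2.5,2.1,0,0,0,0,0],[-2.5,2.1,0,0,0,0,0],[-2.5,2.1,0,0,0,0,0]]' >/dev/null; python3 -m inch '[[-2.5,2.1,0,0,0,0,0],[-2.5,2.1,0,0,0,0,0],[-2.5,2.1,0,0,0,0,0],[-2.5,2.1,0,0,0,0,0],[-2.5,2.1,0,0,0,0,0],[-2.5,2.1,0,0,0,0,0],[-2.5,2.1,0,0,0,0,0],[-2.4,2.1,0,0,0,0,0],[-1.9,1.65,0,0,0,0,0],[0,0,0,0,0,0,0]]'
cat >> h.py <<'E'
from scipy.spatial.transform import Rotation as R
def shift(target):
    s=get_state();M=R.from_quat(s["tcp_rot"],scalar_first=True).as_matrix()
    return 100*M.T@(np.array(target)-s["tcp_pos"])
E
python3 -c "
from h import *
print(shift([.458,-.138,.030]))"
```

```text
t: 2.85
tcp_pos: [0.4494, -0.1092, 0.2477]
tcp_rot: [0.0, 0.802, 0.597, -0.0]
wrist_force: [0.1, 1.1, -0.0]
finger_gap: 0.0852
grasp_force: 0.0
[-2.49833732  1.65011804 21.77333533]
```

```bash
python3 -m inch '[[-1.25,0.8,3,0,0,0,0],[-1.25,0.85,3,0,0,0,0],[0,0,3,0,0,0,0],[0,0,2.5,0,0,0,0],[0,0,1,0,0,0,0],[0,0,0,0,0,0,0]]'
python3 - <<'E'
from h import *
print(shift([.458,-.138,.030]))
cv2.imwrite("pics/t1.png",read_camera("side"));
s=cv2.imread("pics/t1.png");cv2.imwrite("pics/c3.png",cv2.resize(s[140:300,220:380],None,fx=3.7,fy=3.7))
E
```

```text
t: 3.35
tcp_pos: [0.4554, -0.1338, 0.1215]
tcp_rot: [-0.002, 0.802, 0.598, -0.001]
wrist_force: [-1.0, -0.1, 0.1]
finger_gap: 0.0851
grasp_force: 0.0
[-0.32809461  0.40104374  9.14736549]
```

View pics/c3.png

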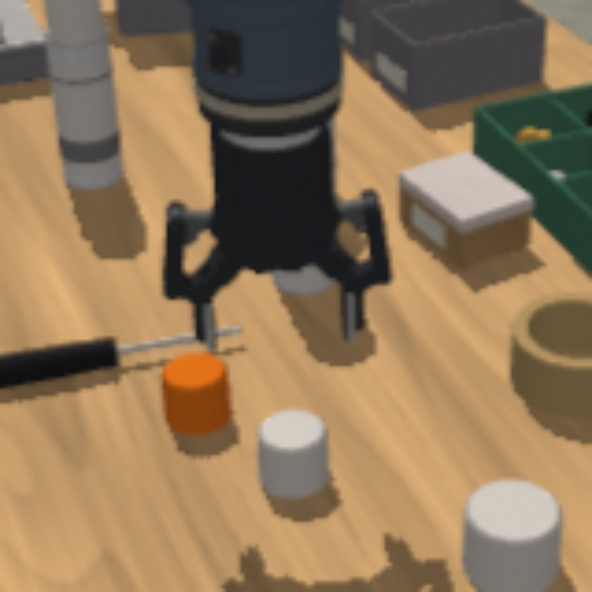

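The gripper hangs over the narrow cap, which is at crop (293,440), and both fingertips are clear of the orange cap. Going down.

```bash
python3 -m inch '[[-0.3,0.4,2,0,0,0,0],[0,0,2,0,0,0,0],[0,0,2,0,0,0,0],[0,0,2,0,0,0,0],[0,0,1,0,0,0,0],[0,0,0,0,0,0,0],[0,0,0,0,0,0,0]]'
python3 - <<'E'
from h import *
print(shift([.458,-.138,.030]))
cv2.imwrite("pics/t2.png",read_camera("side"));
s=cv2.imread("pics/t2.png");cv2.imwrite("pics/c4.png",cv2.resize(s[200:300,240:360],None,fx=5,fy=5))
E
```

```text
t: 3.98
tcp_pos: [0.4605, -0.1385, 0.0345]
tcp_rot: [0.0, 0.802, 0.597, 0.0]
wrist_force: [0.9, -0.3, 0.7]
finger_gap: 0.0852
grasp_force: 0.0
[-0.0210044  -0.25806948  0.44687083]
```

View pics/c4.png

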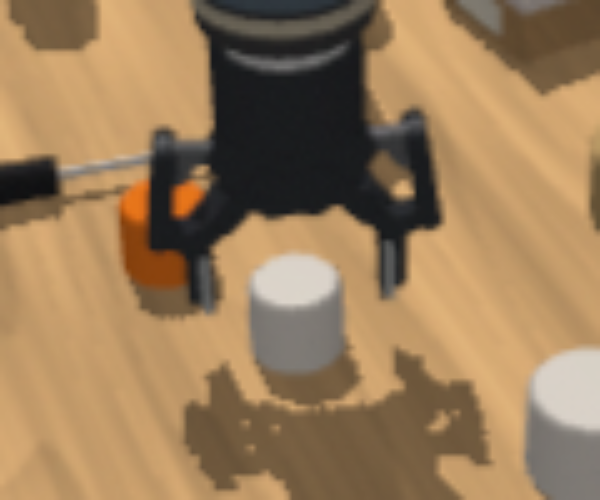

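The fingers straddle the cap, which sits centred at crop (295,310). I'll make a small centring shift and close.

```bash
python3 -m inch '[[0,-0.2,0.3,0,0,0,0],[0,0,0,0,0,0,90],[0,0,0,0,0,0,255],[0,0,0,0,0,0,255],[0,0,0,0,0,0,255],[0,0,0,0,0,0,255],[0,0,0,0,0,0,255],[0,0,0,0,0,0,255]]' 50
python3 -m inch '[[0,0,0,0,0,0,255],[0,0,0,0,0,0,255]]' 60
python3 -c "
from h import *
print(shift([.5595,.095,.24]))"
```

```text
t: 4.7
tcp_pos: [0.4582, -0.138, 0.0311]
tcp_rot: [0.0, 0.802, 0.597, 0.0]
wrist_force: [-4.4, 0.8, 13.9]
finger_gap: 0.0496
grasp_force: 49.4
t: 4.87
tcp_pos: [0.4582, -0.138, 0.0311]
tcp_rot: [0.0, 0.802, 0.597, 0.0]
wrist_force: [-6.1, 1.8, 15.9]
finger_gap: 0.0491
grasp_force: 59.2
[ 25.22930183   3.01088395 -20.88325136]
```

```bash
python3 -m inch '[[0,0,-1,0,0,0,255],[0,0,-3,0,0,0,255],[0,0,-3,0,0,0,255],[0,0,-3,0,0,0,255],[0,0,-3,0,0,0,255],[0,0,-3,0,0,0,255],[0,0,-3,0,0,0,255],[0,0,-2,0,0,0,255],[0,0,0,0,0,0,255],[0,0,0,0,0,0,255]]'
python3 -m inch '[[1,0,0,0,0,0,255],[2,0.2,0,0,0,0,255],[2.5,0.3,0,0,0,0,255],[2.5,0.4,0,0,0,0,255],[2.5,0.4,0,0,0,0,255],[2.5,0.4,0,0,0,0,255],[2,0.3,0,0,0,0,255],[1,0,0,0,0,0,255],[0,0,0,0,0,0,255],[0,0,0,0,0,0,255]]'
python3 - <<'E'
from h import *
print(shift([.5595,.095,.24]))
cv2.imwrite("pics/s3.png",read_camera("side"));cv2.imwrite("pics/t3.png",read_camera("top"))
s=cv2.imread("pics/s3.png");cv2.imwrite("pics/c5.png",cv2.resize(s[100:250,230:380],None,fx=4,fy=4,interpolation=2))
E
```

```text
t: 5.7
tcp_pos: [0.4584, -0.1381, 0.2416]
tcp_rot: [0.001, 0.802, 0.597, 0.001]
wrist_force: [-0.6, -0.3, -1.0]
finger_gap: 0.049
grasp_force: 62.2
t: 6.53
tcp_pos: [0.5226, 0.0098, 0.2396]
tcp_rot: [-0.0, 0.802, 0.597, -0.001]
wrist_force: [0.7, -1.1, -0.4]
finger_gap: 0.049
grasp_force: 62.2
[ 9.21821408  1.09399671 -0.05021308]
```

View pics/c5.png

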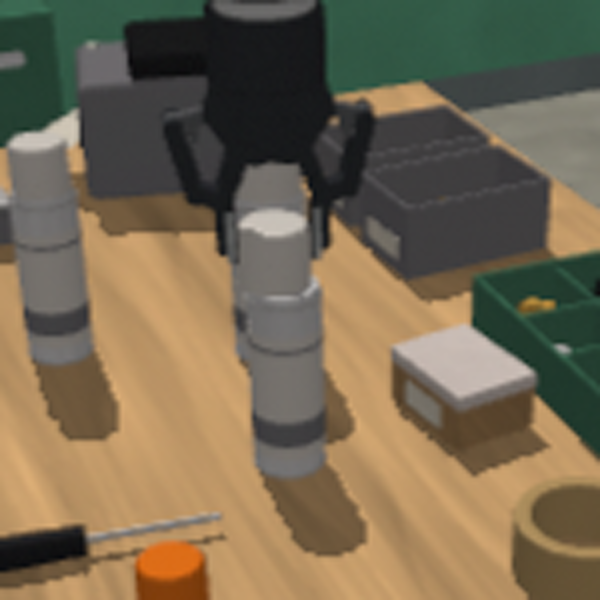

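The cap is held level at crop (275,250), and the can at (288,380) still stands undisturbed. Next I'll check the in-hand offset and the can axis numerically.

```bash
python3 - <<'E'
from h import *
p=get_state()["tcp_pos"];print("TCP",p)
for dz in(.0109,-.0311):print("pred cap side",proj("side",p+[0,0,dz]))
s=cv2.imread("pics/s3.png");g=cv2.cvtColor(s,cv2.COLOR_BGR2GRAY).astype(int)
for r in(160,163,166): print(r,g[r,284:316])
# can axis prediction & edges by column gradient against the wood (saturation)
sat=cv2.cvtColor(cv2.imread("pics/side0.png"),cv2.COLOR_BGR2HSV)[...,1].astype(int)
for z in(.02,.06,.1):
    u,v=proj("side",[.5595,.096,z]);r=int(round(v));print("can z",z,"pred",u,v,"row",r,sat[r,286:318])
t=cv2.imread("pics/top0.png")
print("top valve pred",proj("top",[.5595,.096,.178]),proj("top",[.5595,.096,.157]))
for r in range(176,204,2):print(r,cv2.cvtColor(t,cv2.COLOR_BGR2GRAY)[r,244:276])
E
```

```text
TCP [0.52260094 0.00897881 0.24003371]
pred cap side [297.04079131 155.020007  ]
pred cap side [297.6161581  169.29786454]
160 [ 72  31  57  91  81  75 108 110 112 113 114 115 116 116 117 116 115 114
 113 113 110 108 105  88  64  87  64  25  79 139 160 162]
163 [115  37  60  82  83  80 108 110 111 112 113 114 115 114 114 115 115 114
 113 111 110 108 106  87  59  98 123 148 158 161 162 161]
166 [150 150 148 131  99 100 108 109 110 113 113 114 114 112 114 114 113 113
 112 112 110 108 105 120 151 159 158 157 155 155 156 157]
can z 0.02 pred 300.728061139388 209.51236565659113 row 210 [117 117 117 117 118 117 109  69  18  15   4   4   8   4   8   8   4   8
   8   8   8   7  14  22  27  64 116 119 118 118 117 117]
can z 0.06 pred 300.3168403068172 198.65644317416883 row 199 [119 119 118 118 118 119 103  19  20  20  20  20  22  19  19  21  22  19
  19  22  22  20  18  19  37  89 117 115 117 117 117 118]
can z 0.1 pred 299.89088421040776 187.41152074495224 row 187 [117 117  93   4   2   9  19  18  14  12  12  16  14  17  17  17  17  17
  18  14  15  11  14  21  66 109 119 118 118 117 118 11
[... 1263 characters left out ...]
  80  82  78  80  85  85]
194 [156 156 157 156 153 152 170 178 179 164 156 151 140 136 137 141 132  97
  84  96 112 124 140 115  73  81  71  74  73  63  81  92]
196 [142 143 143 142 142 146 133 154 179 180 176 175 177 182 185 151 117 117
 166 192 182 148  95  75  84  81  78  83  75  63  74  86]
198 [150 149 150 150 150 150 151 143 129 136 154 166 174 176 176 175 172 173
 147 108  85  78  81  81  75  77  84  83  63  62  84  88]
200 [154 153 153 154 154 154 154 155 157 144 135 130 104  98 100  94  97  93
  87  86  80  80  76  79  84  85  82  62  56  80  89  89]
202 [149 149 148 149 148 147 147 148 146 148 151 145 117 106  95  88  98  83
  70  71  77  84  84  83  84  67  48  65  80  85  85  84]
```

```bash
python3 -m inch '[[1,0.1,0,0,0,0,255],[2,0.3,0,0,0,0,255],[2,0.3,0,0,0,0,255],[2,0.3,0,0,0,0,255],[1.6,0.2,0,0,0,0,255],[1,0,0.5,0,0,0,255],[0,0,0,0,0,0,255],[0,0,0,0,0,0,255],[0,0,0,0,0,0,255]]'
python3 - <<'E'
from h import *
print(shift([.5614,.0978,.235]),get_state()["tcp_pos"])
s=read_camera("side");cv2.imwrite("pics/s4.png",s)
cv2.imwrite("pics/c6.png",cv2.resize(s[110:230,250:350],None,fx=5,fy=5,interpolation=2))
p=get_state()["tcp_pos"]
for dz in(.005,-.0311,-.14,-.175): print(proj("side",p+[0,0,dz]))
g=cv2.cvtColor(s,cv2.COLOR_BGR2GRAY).astype(int)
for r in list(range(148,168,2))+[178,182,190,196,200]:print(r,g[r,286:318])
E
```

```text
t: 7.38
tcp_pos: [0.5619, 0.0973, 0.2353]
tcp_rot: [0.0, 0.803, 0.597, -0.0]
wrist_force: [0.6, 0.0, -0.5]
finger_gap: 0.0487
grasp_force: 62.2
[ 0.03131491 -0.06258815  0.02602771] [0.5619091  0.09731977 0.23526023]
[298.9272816  144.22780626]
[299.35345688 155.77904703]
[300.5558633  188.36959561]
[300.9178728  198.18165936]
148 [ 75  52  33  65  86  76  94 109 112 112 114 115 114 115 115 115 114 113
 113 111 110 106  87  58  88  64  32  72 105  87  58  61]
150 [ 92  94  61  71  88  78  93 109 111 113 113 115 115 114 115 115 115 114
 113 111 109 107  91  66  90  76  61  81  99  89  58  60]
152 [ 92 100 106  99  90  83  90 110 111 112 113 115 115 114 114 114 114 112
 112 111 110 107 120 146 150 131  81  66  61  63  59  61]
154 [ 92 103 108 109 110 110 107 109 111 112 114 113 114 112 115 115 114 114
 112 111 109 106 120 151 164 161 157 132  83  67  59  61]
156 [ 92 102 108 108 111 110 108 109 111 112 113 114 115 115 115 115 115 113
 112 111 110 107 120 148 163 165 164 162 157 132  84  74]
158 [146 129 111 109 111 112 111 110 111 112 114 114 115 115 115 115 115 114
 112 111 116 137 15
[... 553 characters left out ...]
 156 155 156 157 159 162]
178 [141 130  92  60  67  86 105 107 107 108 108 108 110 111 111 111 111 110
 110 108 109 108 106 105 127 156 152 150 151 156 158 160]
182 [151 148 134  92  67  88 117 107 109 109 110 111 112 113 114 114 113 113
 111 111 109 108 107 106 119 149 162 162 161 157 154 153]
190 [163 166 169 148  92  96 104 108 110 111 112 113 114 114 115 114 114 113
 113 113 112 110 109 106 122 155 166 166 165 162 159 157]
196 [169 167 165 164 164 164 145 106 109 111 111 113 113 114 115 115 114 114
 114 113 112 111 110 107 102  97  95 124 165 165 165 164]
200 [166 170 170 169 168 166 148 106 108 111 112 113 113 114 115 115 115 114
 114 113 112 111 109 107 103  98  98  98  97  97 125 165]
```

View pics/c6.png

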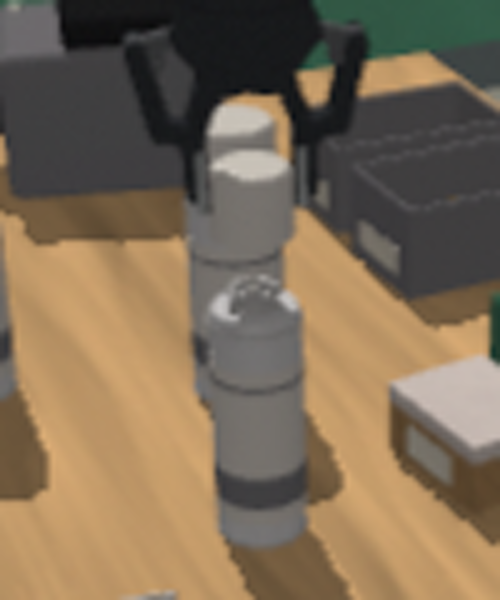

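The cap hangs over the valve with its centre at crop x≈251, and the can's shoulder is centred at x≈255. The perspective should give about that gap, so they're aligned within about 1 mm. Next I'll lower until just above the beads.

```bash
python3 -m inch '[[0,0,1,0,0,0,255],[0,0,1,0,0,0,255],[0,0,1,0,0,0,255],[0,0,0.5,0,0,0,255],[0,0,0,0,0,0,255],[0,0,0,0,0,0,255],[0,0,0,0,0,0,255]]'
python3 - <<'E'
from h import *
S=get_state();p=S["tcp_pos"];print(p,S["torque"])
s=read_camera("side");cv2.imwrite("pics/s5.png",s)
cv2.imwrite("pics/c7.png",cv2.resize(s[130:220,260:340],None,fx=6,fy=6,interpolation=2))
g=cv2.cvtColor(s,cv2.COLOR_BGR2GRAY).astype(int)
print(proj("side",p),proj("side",p-[0,0,.07]))
for r in list(range(158,186,3)):print(r,g[r,286:318])
E
```

```text
t: 8.02
tcp_pos: [0.5624, 0.0981, 0.2006]
tcp_rot: [0.0, 0.802, 0.597, 0.0]
wrist_force: [0.4, 0.7, -0.2]
finger_gap: 0.0488
grasp_force: 62.2
[0.56238465 0.09808278 0.20056606] [-0.04927057  0.02529736 -0.02062509]
[299.41077117 156.82642724] [300.19362456 178.0612801 ]
158 [145 110  24  39  73  84  80 109 111 113 114 116 117 119 118 118 117 116
 115 114 112 109  94  66  83  78  25  80 141 162 158 134]
161 [163 137  75  56  75  83  77 109 111 112 114 115 116 115 116 116 115 115
 114 114 111 109  93  66  82 124 164 162 162 163 164 164]
164 [151 139 107 109 110 107 106 109 111 113 113 112 116 116 116 115 115 115
 114 112 111 108 110 133 159 157 157 159 162 164 163 162]
167 [151 139 108 110 111 114 113 108 110 112 114 114 115 116 116 115 116 114
 113 112 111 109 115 141 161 160 158 157 156 157 158 160]
170 [152 141 114 109 111 118 150 185 167 110 105 106 112 112 113 113 110 107
 105 101 103 107 115 143 163 162 162 162 160 158 156 154]
173 [152 146 122 108 118 128 125 126 108 107 106 106 105 105 104 105 105 105
 107 107 108 108 107 103 127 163 166 164 163 163 162 159]
176 [146 137 105  97 111 109 105 104 102 102 105 109 111 115 116 116 114 111
 108 104 102 103 101 107 128 150 152 156 160 162 163 164]
179 [144 135 104  59  61  80 105 107 108 110 110 112 113 114 114 114 114 113
 111 110 109 109 107 105 129 161 157 153 151 152 157 160]
182 [152 149 134  92  67  89 118 107 109 109 110 112 113 114 115 115 115 113
 112 111 110 109 108 106 120 150 163 164 162 158 154 153]
185 [159 156 145 116 110 103  88 103 111 112 114 114 115 115 115 115 115 114
 115 113 112 111 104  87 108 149 160 161 164 165 164 162]
```

View pics/c7.png

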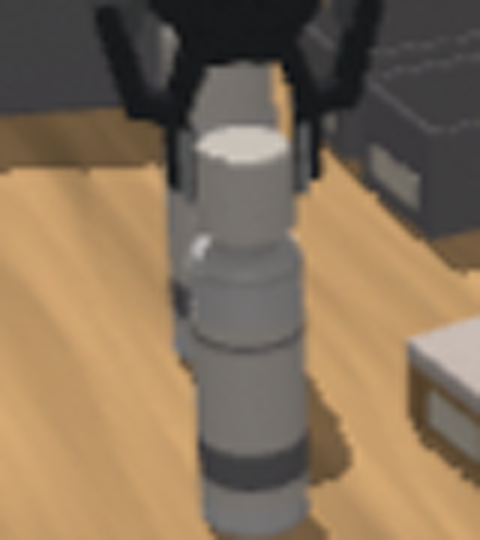

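The cap covers the stem at crop (243,190), just above the shoulder and well centred. Pressing down in small steps.

```bash
python3 -m inch '[[-0.05,0.03,0.2,0,0,0,255],[0,0,0.1,0,0,0,255],[0,0,0.1,0,0,0,255],[0,0,0.1,0,0,0,255],[0,0,0,0,0,0,255],[0,0,0,0,0,0,255]]' 80; python3 -m inch '[[0,0,0.1,0,0,0,255],[0,0,0.1,0,0,0,255],[0,0,0,0,0,0,255]]'
```

```text
t: 8.57
tcp_pos: [0.5625, 0.0975, 0.1956]
tcp_rot: [0.0, 0.802, 0.597, 0.0]
wrist_force: [-0.6, 1.2, 4.2]
finger_gap: 0.0485
grasp_force: 83.1
t: 8.82
tcp_pos: [0.5624, 0.0975, 0.1934]
tcp_rot: [0.0, 0.802, 0.597, 0.0]
wrist_force: [-0.4, -0.1, 0.9]
finger_gap: 0.0485
grasp_force: 82.8
```

```bash
for i in 1 2 3; do python3 -m inch '[[0,0,0.05,0,0,0,255],[0,0,0.05,0,0,0,255],[0,0,0,0,0,0,255]]' | egrep 'pos|wrist|t:'; done
```

```text
t: 9.07
tcp_pos: [0.5622, 0.0974, 0.1919]
tcp_rot: [-0.0, 0.802, 0.597, -0.0]
wrist_force: [-1.2, 0.2, -2.6]
t: 9.32
tcp_pos: [0.5623, 0.0975, 0.191]
tcp_rot: [-0.0, 0.802, 0.597, -0.0]
wrist_force: [0.5, 0.0, -3.2]
t: 9.57
tcp_pos: [0.5624, 0.0975, 0.1902]
tcp_rot: [-0.0, 0.802, 0.597, -0.0]
wrist_force: [-0.0, -0.2, -3.4]
```

```bash
for i in 1 2 3; do python3 -m inch '[[0,0,0.05,0,0,0,255],[0,0,0.05,0,0,0,255],[0,0,0,0,0,0,255]]' | egrep 'pos|wrist|t:'; done
```

```text
t: 9.82
tcp_pos: [0.5624, 0.0975, 0.1892]
tcp_rot: [-0.0, 0.802, 0.597, -0.0]
wrist_force: [-0.4, -0.5, -3.3]
t: 10.07
tcp_pos: [0.5626, 0.0975, 0.1889]
tcp_rot: [0.0, 0.802, 0.597, 0.0]
wrist_force: [-3.0, -0.5, 6.2]
t: 10.32
tcp_pos: [0.5628, 0.0975, 0.1888]
tcp_rot: [0.0, 0.802, 0.597, 0.001]
wrist_force: [-3.6, -1.7, 15.8]
```

```bash
python3 -m inch '[[0,0,0.05,0,0,0,255],[0,0,0,0,0,0,255],[0,0,0,0,0,0,255]]' | egrep 'pos|wrist|t:'; python3 -m inch '[[0,0,-0.06,0,0,0,255],[0,0,0,0,0,0,255],[0,0,0,0,0,0,255],[0,0,0,0,0,0,255]]' 
python3 - <<'E'
from h import *
S=get_state();p=S["tcp_pos"];print(p,S["wrist_force"],S["torque"])
s=read_camera("side");cv2.imwrite("pics/s6.png",s)
cv2.imwrite("pics/c8.png",cv2.resize(s[130:220,260:340],None,fx=6,fy=6,interpolation=2))
E
```

```text
t: 10.57
tcp_pos: [0.5629, 0.0976, 0.1888]
tcp_rot: [0.001, 0.802, 0.597, 0.001]
wrist_force: [-5.0, -2.1, 22.6]
t: 10.9
tcp_pos: [0.5628, 0.0976, 0.1888]
tcp_rot: [0.0, 0.802, 0.597, 0.001]
wrist_force: [-3.9, -0.6, 15.1]
finger_gap: 0.0483
grasp_force: 84.7
[0.56277241 0.09755788 0.18881522] [-3.88587844 -0.64673152 15.07847323] [-0.21116413  1.35988005  0.01559109]
```

View pics/c8.png

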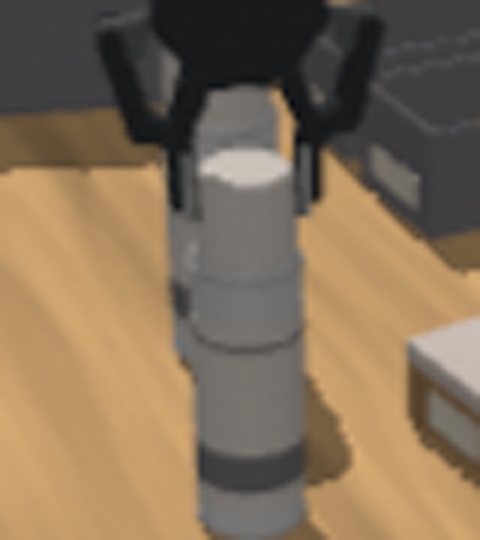

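The rim is down on the shoulder at crop (245,265), and pressing harder (22 N) does not move it. The can's base at crop (251,525) looks shifted left by about 4 px, so I'll measure its lean.

```bash
python3 - <<'E'
from h import *
def edge(n,r,lo,hi,rise):
    g=cv2.cvtColor(cv2.imread(n),cv2.COLOR_BGR2GRAY).astype(float)[r-1:r+2].mean(0)
    x=np.arange(lo,hi,.05);y=np.interp(x,np.arange(640),g);k=np.flatnonzero((y>132) if rise else (y<132));return x[k[0]]
for n in("s0","s5","s6"):
    f="pics/side0.png" if n=="s0" else f"pics/{n}.png"
    print(n,"R",[round(edge(f,r,304,316,1),2) for r in(178,181,190,193)],"L",[round(edge(f,r,286,298,0),2) for r in(198,201,204,207,210)], "capR",[round(edge(f,r,300,316,1),2) for r in (165,168,171)])
    hs=cv2.cvtColor(cv2.imread(f),cv2.COLOR_BGR2HSV)[...,1].astype(float)
    # full can centres by saturation, low rows
    for r in(199,203,211,215):
        k=np.flatnonzero(hs[r,285:320]<60);print(r,285+k[0],285+k[-1],end=" | ")
    print()
print([proj("side",[.5625,.0975,z]) for z in(0,.03,.157)])
E
```

```text
s0 R [np.float64(310.15), np.float64(310.3), np.float64(310.3), np.float64(311.7)] L [np.float64(292.4), np.float64(292.4), np.float64(292.25), np.float64(292.35), np.float64(292.75)] capR [np.float64(306.4), np.float64(304.0), np.float64(305.95)]
199 293 310 | 203 293 310 | 211 294 310 | 215 294 310 | 
s5 R [np.float64(310.1), np.float64(310.3), np.float64(310.3), np.float64(311.7)] L [np.float64(292.4), np.float64(292.4), np.float64(292.25), np.float64(292.35), np.float64(292.75)] capR [np.float64(309.0), np.float64(307.95), np.float64(309.3)]
199 293 310 | 203 293 310 | 211 294 310 | 215 294 310 | 
s6 R [np.float64(309.9), np.float64(310.1), np.float64(310.35), np.float64(311.7)] L [np.float64(291.95), np.float64(292.25), np.float64(291.9), np.float64(291.95), np.float64(292.25)] capR [np.float64(311.4), np.float64(309.1), np.float64(309.4)]
199 293 310 | 203 293 310 | 211 293 310 | 215 293 310 | 
[array([301.62941931, 214.35328902]), array([301.33728207, 206.39456775]), array([300.01148737, 170.27582277])]
```

The lean is small (about 0.3°), but there's a 4 N side load along x. I'll relieve it and trim the push.

```bash
for i in 1 2; do python3 -m inch '[[0,-0.02,0,0,0,0,255],[0,0,0,0,0,0,255],[0,0,0,0,0,0,255]]' | egrep 'pos|wrist'; python3 -c "
from bench import *;print(get_state()['torque'])"; done
```

```text
tcp_pos: [0.5626, 0.0976, 0.1888]
wrist_force: [-4.2, -1.0, 15.1]
[-0.26322887  1.29475198  0.05438416]
tcp_pos: [0.5624, 0.0976, 0.1887]
wrist_force: [-4.0, -0.8, 14.8]
[-0.29664272  1.325951   -0.02252931]
```

```bash
for i in 1 2; do python3 -m inch '[[0,0,0,-0.05,0.015,0,255],[0,0,0,0,0,0,255],[0,0,0,0,0,0,255]]' | egrep 'pos|wrist'; python3 -c "
from bench import *;print(get_state()['torque'],get_state()['tcp_rot'])"; done
```

```text
tcp_pos: [0.5624, 0.0977, 0.1889]
wrist_force: [-4.1, -0.5, 14.6]
[-0.22966882  1.39291701  0.00842525] [0.00212872 0.80241284 0.59675729 0.00313774]
tcp_pos: [0.5624, 0.0977, 0.189]
wrist_force: [-5.0, -0.5, 17.8]
[-0.29467027  1.52064926 -0.04886764] [0.00377831 0.80241508 0.5967299  0.0054038 ]
```

That direction raises the load, so I'll go back and slightly the other way.

```bash
for i in 1 2 3 4; do python3 -m inch '[[0,0,0,0.05,-0.015,0,255],[0,0,0,0,0,0,255],[0,0,0,0,0,0,255]]' | egrep 'pos|wrist'; python3 -c "
from bench import *;print(get_state()['torque'],get_state()['tcp_rot'])"; done
```

```text
tcp_pos: [0.5625, 0.0976, 0.1889]
wrist_force: [-4.7, -0.9, 17.0]
[-0.27759595  1.43906296  0.01138282] [0.00210198 0.80244498 0.59671445 0.0030823 ]
tcp_pos: [0.5625, 0.0976, 0.1887]
wrist_force: [-4.4, -0.5, 15.2]
[-3.06050880e-01  1.30277489e+00 -5.13534818e-04] [4.44042539e-04 8.02436695e-01 5.96736491e-01 8.44810054e-04]
tcp_pos: [0.5625, 0.0976, 0.1886]
wrist_force: [-3.2, -1.1, 12.5]
[-0.26931599  1.05157602  0.01281348] [-0.00116096  0.80243567  0.59673583 -0.00141328]
tcp_pos: [0.5626, 0.0975, 0.1886]
wrist_force: [-1.4, -1.4, 12.1]
[-0.31504785  0.74726499 -0.03258772] [-0.00271474  0.80245796  0.59669177 -0.00357556]
```

```bash
for i in 1 2; do python3 -m inch '[[0,0,0,0.05,-0.015,0,255],[0,0,0,0,0,0,255],[0,0,0,0,0,0,255]]' | egrep 'pos|wrist'; python3 -c "
from bench import *;print(get_state()['torque'],get_state()['tcp_rot'])"; done
```

```text
tcp_pos: [0.5629, 0.0975, 0.1886]
wrist_force: [-0.9, -1.3, 11.4]
[-0.46226743  0.13148325  0.00517546] [-0.00412206  0.80245584  0.59667138 -0.00555856]
tcp_pos: [0.563, 0.0976, 0.1887]
wrist_force: [0.4, -0.8, 10.9]
[-0.43798396 -0.25813594 -0.01848336] [-0.00563548  0.80243062  0.59667059 -0.00758582]
```

The load is balanced now. I'll seat it once more with a brief firmer push, then settle at about 13 N.

```bash
python3 -m inch '[[0,0,0.05,0,0,0,255],[0,0,0.05,0,0,0,255],[0,0,0,0,0,0,255],[0,0,0,0,0,0,255]]' | egrep 'pos|wrist'; python3 -m inch '[[0,0,-0.06,0,0,0,255],[0,0,0,0,0,0,255],[0,0,0,0,0,0,255],[0,0,0,0,0,0,255],[0,0,0,0,0,0,255]]'| egrep 'pos|wrist|grasp'
```

```text
tcp_pos: [0.5634, 0.0976, 0.1886]
wrist_force: [-0.8, -2.0, 19.9]
tcp_pos: [0.5632, 0.0975, 0.1886]
wrist_force: [-0.7, -1.7, 13.9]
grasp_force: 84.5
```

```bash
python3 -m inch '[[0,0,-0.01,0,0,0,255],[0,0,0,0,0,0,255],[0,0,0,0,0,0,255],[0,0,0,0,0,0,255],[0,0,0,0,0,0,255],[0,0,0,0,0,0,255]]'| egrep 'pos|wrist|grasp'
python3 - <<'E'
from h import *
s=read_camera("side");cv2.imwrite("pics/s7.png",s)
cv2.imwrite("pics/c9.png",cv2.resize(s[130:230,240:360],None,fx=6,fy=6,interpolation=2))
print(get_state()["wrist_force"],get_state()["torque"])
E
```

```text
tcp_pos: [0.5631, 0.0975, 0.1887]
wrist_force: [-0.1, -1.2, 13.6]
grasp_force: 84.5
[ 0.57498771 -1.59701744 12.43125542] [-0.5231495  -0.26169061 -0.00735728]
```

View pics/c9.png

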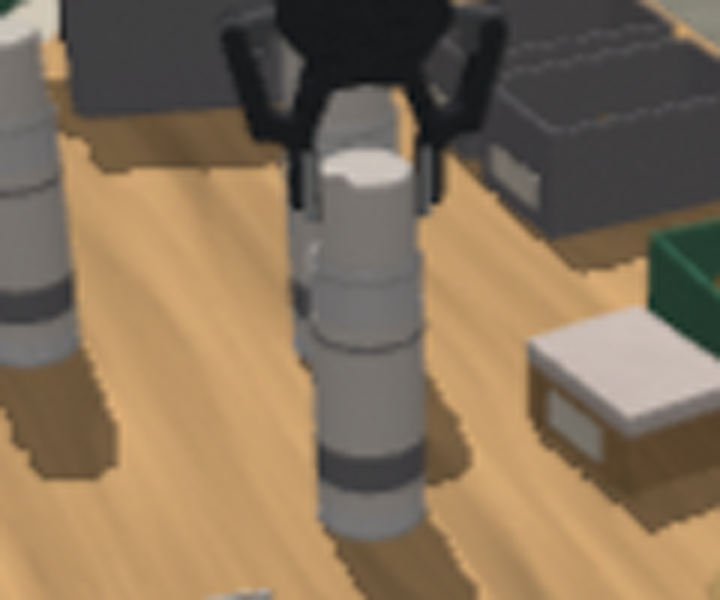

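The cap sits flush on the shoulder at crop (368,265), the can stands upright, and the hand is pressing at about 13 N. Handing in.

```bash
python3 -c "
from bench import *;print(hand_in())"
```

```text
the job is handed in; nothing more can be done
None
```

I handed the job in with the narrow white cap snapped onto the bare can and its rim on the shoulder; the hand is still gripping it, pressing down at about 13 N on the upright can, and nothing else was touched.

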